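# Lift the middle hatch slab out with a hook

## Task

Open the cap chute: take the lifting hook off its peg, catch the bail of the middle slab with it and lift that slab straight up out from between its two neighbours, which must stay seated. Never touch the slab with the gripper itself, and feel for it only lightly: do not bear down on it with the hook. Set the slab down flat in the shallow metal tray, unhook it, and hang the hook back on its peg by its eye; leave the jar, spatula and bottle caps where they are.

Things in the scene. Friction and masses are not known exactly. Their poses are not given: they have to be found in the camera images.
- hatch: fixed steel curb on the counter around the chute, 126 (x) x 226 (y) mm outside, 46 high; inside it, on ledges 30 mm above the counter, lie three white plastic slabs in a row along its y axis, 20 mm thick, tops 50 mm above the counter (4 mm above the curb). Origin: centre of its underside.
- slab: loose middle slab, 110 (x) x 66 (y) x 20 mm, about 0.2 to 0.35 kg, with a T-shaped tongue on each y side (110 mm in y over the tongues: neck 24 wide, 12 long; head 40 x 10) locked in the neighbours' sockets with about 2 mm play all round: it comes out only straight upward. It carries a steel bail on top. Origin: centre of its underside; z up.
- bail (a point): middle of the bail's bar: a 6 mm round bar along the slab's y axis over the slab's centre, on two 6 mm posts 48 mm apart (42 mm clear between). Bar axis 19 mm above the slab's top, so 16 mm are free under it: the hook's toe passes with its underside 0 to 4 mm above the slab. Axes as the slab.
- slab_left: loose neighbour slab at +y of the hatch, no bail, 110 (x) x 70 (y) x 20 mm, must stay seated. Origin: centre of its underside.
- slab_right: loose neighbour slab at -y of the hatch, as the left one.
- tray: fixed shallow open metal tray, 190 x 190 mm outside, 180 x 180 inside, floor 5 mm thick, rim 14 mm high. Origin: centre of its underside.
- peg (a point): a point on the axis of the fixed stand's level peg (8 mm round, 205 mm above the counter). x axis runs along the peg towards its post: the post's face is 45 mm from here in +x; the free tip is 31 mm from here in -x and turned up 8 mm above the peg's axis. The stand's post ends 210 mm above the counter; its base is 130 x 110 x 10 mm.
- hook_grip (a point): centre of the wooden handle (24 x 24 x 40 mm high) of the loose lifting hook, about 0.27 kg, hanging upright on the peg. Grip its y sides from above. Axes of the hook, z up. Below: eye, sleeve, sliding shank with a toe to -x. The shank's setting differs each time and is not reported: the toe's underside is 162 to 198 mm below this point; find it by touch.
- hook: the same hook; this origin is 162 mm below the handle's centre on the shank's line. Sleeve (20 x 22 mm) ends 62 mm above it; the 12 x 14 shank is clamped there (holds up to 90 N). Toe at the shank's foot: 14 wide, 8 thick, ends 36 mm in -x of the shank's line, end lip (6 long) 12 mm high over the underside; bar seat 6 to 30 mm from the line; heel 6 mm to +x.
- hook_eye (a point): centre of the hook's eye, 39 mm below the handle's centre: a 22 x 22 mm square opening along the hook's x axis through a frame 16 mm thick (x) and 34 mm wide (y). Hung on the peg it sits 7 mm below the peg's axis.
- jar: loose glass jar with lid, 72 mm across, 100 high, bystander. Origin: centre of its underside.
- spatula: loose wooden spatula lying on the counter, bystander.
- cap_a: loose blue bottle cap, 31 mm across, 14 high, bystander.
- cap_b: the other blue bottle cap, bystander.
Things that resemble listed ones, but are neither listed nor needed, are in the scene too. Of the things shaped like the part that bears peg, the dark steel one is meant.

How it is judged:
On the way, in this order (a step that is already met when the one before it is completed fails the run):
1. the middle slab hangs on the hook, lifted clear above its neighbours (z of slab in the frame of hatch above 0.055 m and distance between bail and hook_grip below 0.205 m), for 0.2 s.
2. the slab lies flat in the tray (horizontal distance between slab and tray below 0.06 m and z of slab in the frame of tray below 0.009 m and angle between slab's own z axis and vertical below 0.07 rad), for 0.2 s.
3. the hook is clear of the bail (distance between bail and hook_grip above 0.25 m), for 0.1 s.
At the end, for the whole second after the job is handed in: the middle slab lies flat and still in the tray (centre within 60 mm of the tray's, tilt under 0.07 rad), both neighbours are within 8 mm of where they were, and the hook hangs by its eye on the peg (eye centre 2 to 12 mm below the peg's axis, within 12 mm sideways, hook upright within 0.25 rad) (all of step 2 and x of hook_eye in the frame of peg between -0.022 and 0.04 m and y of hook_eye in the frame of peg between -0.012 and 0.012 m and z of hook_eye in the frame of peg between -0.012 and -0.002 m and angle between hook_eye's own z axis and vertical below 0.25 rad and linear speed of slab below 0.02 m/s and distance of each of slab_left, slab_right from where it was at the start of the episode below 0.008 m); the robot touches nothing.
It fails at once if the hook bears on the slab with over 60 N (contact force between hook and slab above 60 N).
It fails at once if the gripper's fingers or the arm touch the middle slab (contact force between any of the fingers, the arm and slab above 0.5 N).
It fails at once if a neighbour slab is lifted or shifted over 12 mm (distance of any of slab_left, slab_right from where it was at the start of the episode above 0.012 m).
It fails at once if a bystander is moved over 20 mm (distance of any of jar, spatula, cap_a, cap_b from where it was at the start of the episode above 0.02 m).
It also fails if it takes over 67 s, if anything falls off the work surface, if the arm or the gripper's body presses on something with over 40 N, if the wrist force passes 120 N, or if a joint passes its speed limit or range.

## Robot

A 6-joint arm with a two-finger parallel gripper is mounted at the origin on the work surface. World frame = base frame: x ahead of the robot, y to its left, z up, the work surface at z = 0. Lengths are in m, angles in rad, forces in N, time in s.
With the tool pointing down it reaches from about 0.275 to 0.85 m from the base axis. Payload 5.2 kg.
Tool frame: the origin (TCP) lies midway between the tips of the shut fingers; the grasp point (between the pads) lies 19 mm behind it; z points along the fingers, y is the direction in which the jaws open and shut (so a half turn about z gives the same grasp; the last joint's range is limited). The gripper opens to 85 mm and grips with 20 to 120 N. Pads are 22 mm wide; open, the fingers measure 114 mm over their backs; the gripper's body (76 mm by 85 mm) begins 54 mm behind the grasp point. The pads swing forward as they close: fully open they stand 13 mm farther back than shut.
Start: joints at [0.958, 0.259, 1.535, -0, 1.348, -0.203], TCP at [0.219, 0.504, 0.231] pointing down, gripper open.
Joint ranges: [-3.14, 3.14], [-0.91, 2.08], [0.19, 2.58], [-1.22, 4.36], [0.22, 2.71], [-3.12, 3.12]. Speed limits (rad/s): [2.57, 2.57, 3.14, 3.14, 3.14, 3.14].

## Interface

Orientations are given as a unit quaternion [x, y, z, w].
In Python, from plant import r gives the robot as it stands.
- The arm moves only by the tool apply_moves, never from a script. Its argument "commands" is a list of rows, each a list of 5 numbers: the gripper's target within -1 to 1 (shut at 1, half-way at 0, fully open at -1), then the shift along the tool's x, y, z in mm, then the turn about the tool's z in degrees. In form: [[grip, tx, ty, tz, twist], ...]. A call has exactly 5 rows; each row shifts and turns the commanded pose from where the row before left it, along the tool's axes as they then stand; what a row does not reach is not made up. A row lasts 1/12 s, in which the tool goes at most 41.7 mm and 7.16 degrees, less where a joint would pass 70% of its speed; a pose out of reach is approached as far as the arm can. A call with a gripper value outside its range is refused whole. The fingers move at their own pace and stop on an object; "force" is the grip in N (left out, the last holds). Time passes only in rows, so rows that do not move let the fingers close, or fill a call up. It gives the time, the measured TCP pose, the force and the opening at its end, in the units of the state.
- r.sense(): the state, without advancing time (a new reading comes with each control period).
- r.camera(name): name is "side" or "top"; returns a dict with "frame" (384x512x3 uint8, red, green, blue), "vfov" (degrees; the focal length in pixels is half the picture's height over the tangent of half this angle, whatever the lens; pixels are square), "cx", "cy" (the principal point, pixels), "R" (3x3) and "t" (3): a world point X has camera coordinates R X + t. Camera axes: x right, y down, z forward; pixel columns grow to the right and rows downward; lengths in m; the calibration is good to about 2 mm. A picture is of the moment at which its call begins. There is no depth.
- r.sign_off(): hands the job in, once; it reports no verdict.
The state is a dict: "time_s": time; "joint_pos": joint angles; "dq": joint speeds; "joint_torque": joint torques, N m; "tcp_pos": TCP position; "tcp_rot": TCP orientation; "wrist_force": force on the tool from outside, world axes, zero at the start; "wrist_torque": the same for the moment, N m; "gripper_width": finger opening in m.
Only numpy, scipy, OpenCV 4.12 (cv2) and the standard library are available. Lean on these libraries where they do the work, as an engineer would, in place of code of your own. Each camera call takes 0.05 s, during which the arm holds its last target.

## Working session

There is one attempt and no reset: what is moved stays moved. The work goes in short steps, Python scripts to look and compute and a tool call to move; the robot and the scene stay as the last step left them, time stands still between calls to the robot, and variables do not carry over. Pictures are saved under pics/ and viewed, and the job is handed in when it is done.

Besides the shell and the picture viewer there is one more tool, called after "Emit:" as a command line: name --pt "numbers of a row" for each row, then --argument value for the rest. apply_moves: Moves the arm, as the interface text tells. Its arguments: {"type":"object","properties":{"commands":{"type":"array","items":{"type":"array","items":{"type":"number"}}},"force":{"type":"number"}},"required":["commands"]}

```bash
ls; mkdir -p pics
python3 - <<'E'
from plant import r
import cv2,json,numpy as np
s=r.sense();print(s)
for n in("side","top"):
    c=r.camera(n);cv2.imwrite(f"pics/{n}0.png",c["frame"][:,:,::-1]);np.savez(f"cal_{n}0.npz",**c)
    print(n,c["vfov"],c["cx"],c["cy"],c["R"],c["t"], [k for k in c])
E
```

```text
pics
{'time_s': 0.0, 'joint_pos': array([ 9.58200951e-01,  2.59355607e-01,  1.53610886e+00, -3.41384704e-06,
        1.34798900e+00, -2.02779749e-01]), 'dq': array([ 0.00020807, -0.00029823, -0.00037611, -0.00031485,  0.00023445,
        0.00061333]), 'joint_torque': array([-2.25414871e-03, -4.46026289e+01, -2.90575308e+01, -5.47224990e-04,
        1.18369909e-02, -2.00514950e-05]), 'tcp_pos': array([0.21879676, 0.50402236, 0.23045756]), 'tcp_rot': array([ 2.03476444e-01,  9.79079400e-01, -8.54810340e-04, -3.67366532e-04]), 'wrist_force': array([ 0.37510288, -0.39434645,  0.0214812 ]), 'wrist_torque': array([-0.04349952, -0.00376944, -0.02241227]), 'gripper_width': 0.0855548655395568}
side 48.592209556142876 253.07691637226063 187.61432986819938 [[ 0.85841039 -0.51294892  0.00387502]
 [-0.36909524 -0.62288476 -0.68977046]
 [ 0.3562307   0.59067587 -0.72401775]] [-0.49373834  0.25289637  1.41584944] ['frame', 'vfov', 'cx', 'cy', 'R', 't']
top 53.100426517522955 257.45053343397717 188.6548003055327 [[ 0.02810392 -0.9995092  -0.01383942]
 [-0.99463995 -0.02658344 -0.09992347]
 [ 0.09950653  0.01657348 -0.99489887]] [-0.10152762  0.55265937  1.23157013] ['frame', 'vfov', 'cx', 'cy', 'R', 't']
```

View pics/side0.png

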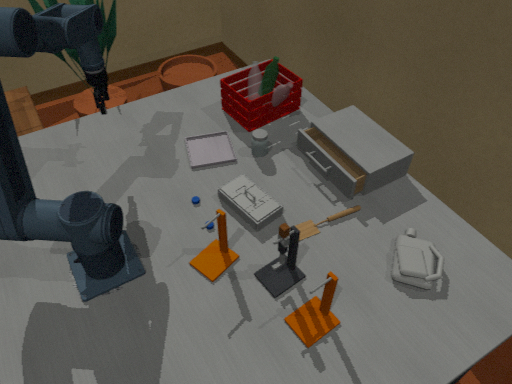

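View pics/top0.png

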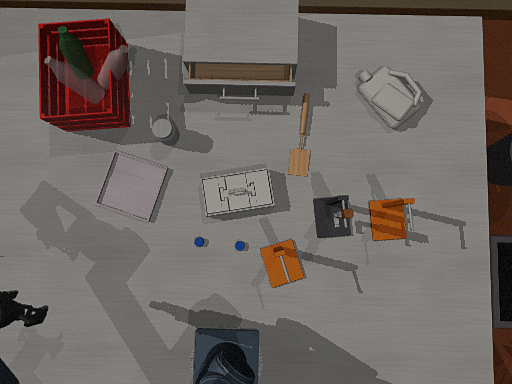

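Three stands are visible. In the side view, the orange ones are at about (220,250) and (315,310), and the dark steel one is at (282,265) with the wooden-handled hook on it. The dark one fits the description. I'll check enlarged crops before going further.

Run:
```python
import cv2,numpy as np
a=cv2.imread("pics/side0.png");b=cv2.imread("pics/top0.png")
cv2.imwrite("pics/c1.png",cv2.resize(a[215:305,245:325],None,fx=6.5,fy=6.5,interpolation=cv2.INTER_CUBIC))
cv2.imwrite("pics/c2.png",cv2.resize(b[180:250,300:370],None,fx=8,fy=8,interpolation=cv2.INTER_CUBIC))
cv2.imwrite("pics/c3.png",cv2.resize(b[150:230,190:290],None,fx=7,fy=7,interpolation=cv2.INTER_CUBIC))
cv2.imwrite("pics/c4.png",cv2.resize(a[165:235,205:295],None,fx=8,fy=8,interpolation=cv2.INTER_CUBIC))
```

```text
(no output)
```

View pics/c1.png

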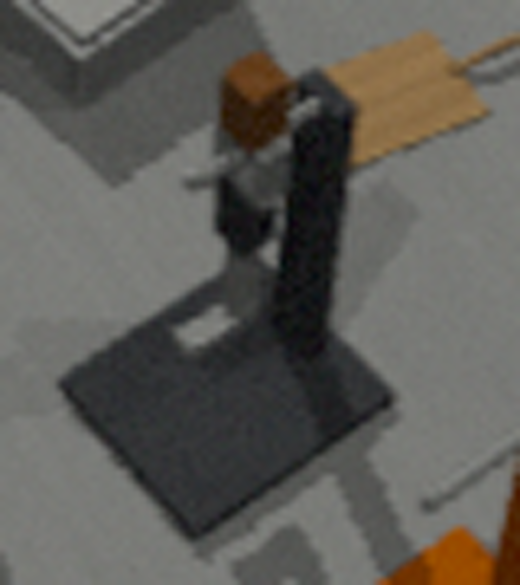

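View pics/c2.png

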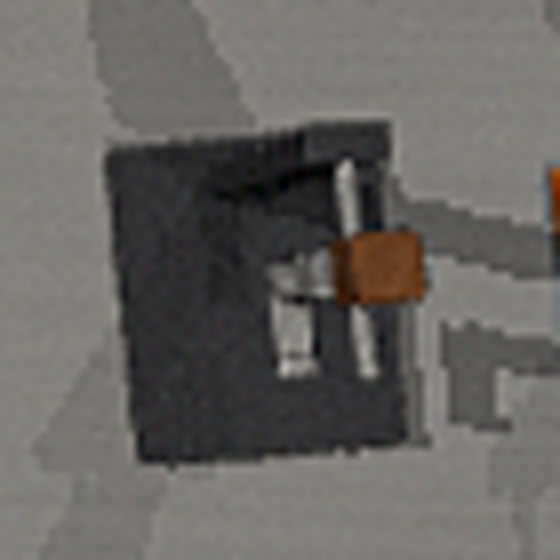

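View pics/c3.png

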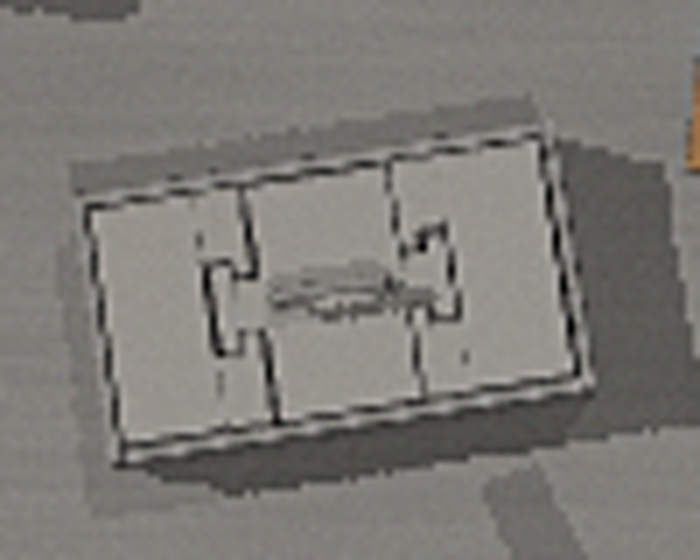

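View pics/c4.png

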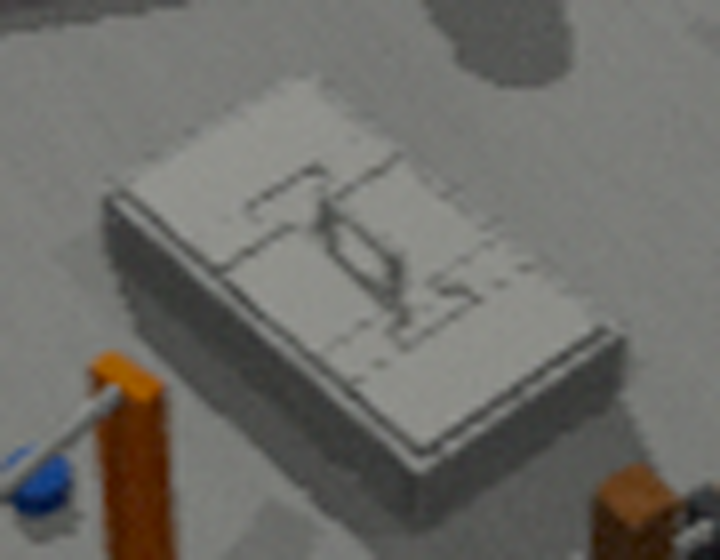

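```bash
cat > h.py <<'E'
import cv2,numpy as np
from scipy.spatial.transform import Rotation as Rot
def load(n): return dict(np.load(n))
def ray(c,u,v):
    f=c["frame"].shape[0]/2/np.tan(np.radians(c["vfov"])/2)
    d=c["R"].T@np.array([(u-c["cx"])/f,(v-c["cy"])/f,1.]);o=-c["R"].T@c["t"]
    return o,d/np.linalg.norm(d)
def onz(c,u,v,z):
    o,d=ray(c,u,v);return o+d*(z-o[2])/d[2]
def tri(obs):
    A=np.zeros((3,3));b=np.zeros(3);L=[]
    for c,u,v in obs:
        o,d=ray(c,u,v);P=np.eye(3)-np.outer(d,d);A+=P;b+=P@o;L.append((P,o))
    x=np.linalg.solve(A,b);return x,[np.linalg.norm(P@(x-o)) for P,o in L]
def proj(c,X):
    f=c["frame"].shape[0]/2/np.tan(np.radians(c["vfov"])/2);p=c["R"]@np.asarray(X)+c["t"]
    return p[0]/p[2]*f+c["cx"],p[1]/p[2]*f+c["cy"]
E
python3 - <<'E'
from h import *
S=load("cal_side0.npz");T=load("cal_top0.npz")
cen={}
for c,n,(x0,y0,x1,y1) in((S,"s",(270,215,296,245)),(T,"t",(335,200,356,225))):
    hsv=cv2.cvtColor(c["frame"],cv2.COLOR_RGB2HSV)[y0:y1,x0:x1]
    m=((hsv[...,1]>110)&(hsv[...,0]<20)&(hsv[...,2]>40)).astype(np.uint8)
    k,l,st,ce=cv2.connectedComponentsWithStats(m)
    i=1+np.argmax(st[1:,4]);cen[n]=ce[i]+[x0,y0];print(n,st[i],cen[n])
print("handle",tri([(S,*cen["s"]),(T,*cen["t"])]), onz(T,*cen["t"],.237))
tc=np.array([(85,200),(545,128),(592,385),(120,462)])/7+[190,150]-.5+.5/7
sc=np.array([(105,195),(315,78),(625,335),(418,470)])/8+[205,165]-.5
for c,q in((T,tc),(S,sc)):
    P=np.array([onz(c,*p,.046) for p in q]);print(P.round(4),"cen",P.mean(0).round(4))
P=np.array([onz(T,*p,.046) for p in tc]);d=P[0]+P[3]-P[1]-P[2];print("y axis ang",np.degrees(np.arctan2(d[1],d[0]))-90)
# peg
tp=lambda a,b:(300+a/8-.45,180+b/8-.45)
sp=lambda a,b:(245+a/6.5-.45,215+b/6.5-.45)
print("peg post end",onz(T,*tp(345,165),.205),"tip",onz(T,*tp(370,375),.213))
print("tri post",tri([(T,*tp(345,165)),(S,*sp(312,105))]),"tip",tri([(T,*tp(370,375)),(S,*sp(190,180))]))
# tray
m=cv2.inRange(cv2.cvtColor(T["frame"],cv2.COLOR_RGB2HSV),(125,8,100),(179,60,255))
k,l,st,ce=cv2.connectedComponentsWithStats(m);i=[j for j in range(1,k) if st[j,4]>500];print(st[i],ce[i])
for j in i: print(onz(T,*ce[j],.005))
tcn=[(115,152),(168,164),(151,221),(97,205)]
P=np.array([onz(T,*p,.014) for p in tcn]);print(P.round(3),P.mean(0))
for p in [(163,128),(199,242),(240,246)]: print(onz(T,*p,.0))
# stand base corners top
for a,b in [(107,150),(390,120),(410,445),(140,462)]: print("base",onz(T,*tp(a,b),.01).round(4))
E
```

```text
s [  9   8  12  15 127] [283.68503937 230.03149606]
t [ 6  9 12  9 96] [346.82291667 212.98958333]
handle (array([ 0.475612  , -0.33343817,  0.23713691]), [np.float64(0.0010760964273690454), np.float64(0.0010760964273690645)]) [ 0.47466718 -0.33294151  0.237     ]
[[ 0.5827  0.0949  0.046 ]
 [ 0.6219 -0.1171  0.046 ]
 [ 0.5034 -0.1417  0.046 ]
 [ 0.4622  0.0737  0.046 ]] cen [ 0.5426 -0.0225  0.046 ]
[[ 0.4639  0.0726  0.046 ]
 [ 0.5873  0.09    0.046 ]
 [ 0.625  -0.1238  0.046 ]
 [ 0.5046 -0.1427  0.046 ]] cen [ 0.5452 -0.026   0.046 ]
y axis ang 10.658340845130155
peg post end [ 0.51146814 -0.32815347  0.205     ] tip [ 0.43867366 -0.33551705  0.213     ]
tri post (array([ 0.51241551, -0.32874372,  0.20461217]), [np.float64(0.0010363963949308567), np.float64(0.0010363963949308079)]) tip (array([ 0.44012507, -0.33739164,  0.20784407]), [np.float64(0.0015969734358123992), np.float64(0.001596973435812375)])
[[  95  150   72   71 2721]] [[132.76736494 185.90628445]]
[0.55552253 0.33191295 0.005     ]
[[0.667 0.396 0.014]
 [0.631 0.215 0.014]
 [0.44  0.261 0.014]
 [0.488 0.444 0.014]] [0.55669219 0.32904368 0.014     ]
[0.75721635 0.24210618 0.        ]
[0.37554896 0.10236161 0.        ]
[ 0.36636205 -0.03368633  0.        ]
base [ 0.5298 -0.2702  0.01  ]
base [ 0.5454 -0.3867  0.01  ]
base [ 0.4123 -0.3954  0.01  ]
base [ 0.4023 -0.2855  0.01  ]
```

The dark stand carries the hook; the peg and handle pixels above agree with it to about 1 mm. The two orange stands are lookalikes. Next I'll raise and turn the tool.

Emit:
apply_moves --pt "-1 0 0 -20 -6" --pt "-1 0 0 -20 -6" --pt "-1 0 0 -20 -6" --pt "-1 0 0 -20 -6" --pt "-1 0 0 -20 -6" --force 100

```text
time_s: 0.52
tcp_pos: [0.2189, 0.5042, 0.3317]
tcp_rot: [-0.059, 0.998, -0.0, -0.0]
wrist_force: [-0.4, 1.0, 0.5]
gripper_width: 0.0853
```

Emit:
apply_moves --pt "-1 -8 -40 0 0" --pt "-1 -8 -40 0 0" --pt "-1 -8 -40 0 0" --pt "-1 -8 -40 0 0" --pt "-1 -8 -40 0 0"

```text
time_s: 0.93
tcp_pos: [0.2813, 0.3086, 0.3309]
tcp_rot: [-0.057, 0.998, -0.0, -0.0]
wrist_force: [1.6, -1.1, -0.8]
gripper_width: 0.0855
```

Emit:
apply_moves --pt "-1 -8 -40 0 0" --pt "-1 -8 -40 0 0" --pt "-1 -8 -40 0 0" --pt "-1 -8 -40 0 0" --pt "-1 -8 -40 0 0"

```text
time_s: 1.35
tcp_pos: [0.3437, 0.1144, 0.3312]
tcp_rot: [-0.057, 0.998, 0.0, 0.0]
wrist_force: [1.8, 1.1, 0.0]
gripper_width: 0.0854
```

Emit:
apply_moves --pt "-1 -8 -40 0 0" --pt "-1 -8 -40 0 0" --pt "-1 -8 -40 0 0" --pt "-1 -8 -40 0 0" --pt "-1 -8 -40 0 0"

```text
time_s: 1.77
tcp_pos: [0.4063, -0.0801, 0.3312]
tcp_rot: [-0.057, 0.998, 0.0, 0.0]
wrist_force: [0.8, 0.4, 0.1]
gripper_width: 0.0853
```

Emit:
apply_moves --pt "-1 -8 -40 0 0" --pt "-1 -8 -40 0 0" --pt "-1 -8 -40 0 0" --pt "-1 -8 -40 0 0" --pt "-1 0 0 0 0"

```text
time_s: 2.18
tcp_pos: [0.4574, -0.24, 0.3292]
tcp_rot: [-0.054, 0.999, -0.001, -0.001]
wrist_force: [-1.5, 0.6, -0.0]
gripper_width: 0.0854
```

Emit:
apply_moves --pt "-1 -3 -40 0 0" --pt "-1 -3 -38 0 0" --pt "-1 -1 -17 0 0" --pt "-1 0 0 0 0" --pt "-1 0 0 0 0"

```text
time_s: 2.6
tcp_pos: [0.4738, -0.3273, 0.3301]
tcp_rot: [-0.056, 0.998, 0.001, -0.001]
wrist_force: [-0.2, 0.4, -0.1]
gripper_width: 0.0851
```

```bash
cat > snap.py <<'E'
import sys
from plant import r
from h import *
t=sys.argv[1]
for n in("side","top"):
    c=r.camera(n);np.savez(f"cal_{n}{t}.npz",**c);cv2.imwrite(f"pics/{n}{t}.png",c["frame"][:,:,::-1])
s=r.sense()
R=Rot.from_quat(s["tcp_rot"]).as_matrix()
print(s["time_s"],s["tcp_pos"].round(4),"y",R[:,1].round(4),"x",R[:,0].round(4),"F",s["wrist_force"].round(2),"M",s["wrist_torque"].round(2),s["gripper_width"].round(4))
E
python3 snap.py 1
python3 - <<'E'
from h import *
a=cv2.imread("pics/side1.png");b=cv2.imread("pics/top1.png")
cv2.imwrite("pics/c5.png",np.hstack([cv2.resize(a[185:285,235:335],(400,400),interpolation=2),cv2.resize(b[150:250,300:400],(400,400),interpolation=2)]))
E
```

```text
Traceback (most recent call last):
  File "snap.py", line 9, in <module>
    print(s["time_s"],s["tcp_pos"].round(4),"y",R[:,1].round(4),"x",R[:,0].round(4),"F",s["wrist_force"].round(2),"M",s["wrist_torque"].round(2),s["gripper_width"].round(4))
                                                                                                                                                 ^^^^^^^^^^^^^^^^^^^^^^^^
AttributeError: 'float' object has no attribute 'round'
```

View pics/c5.png

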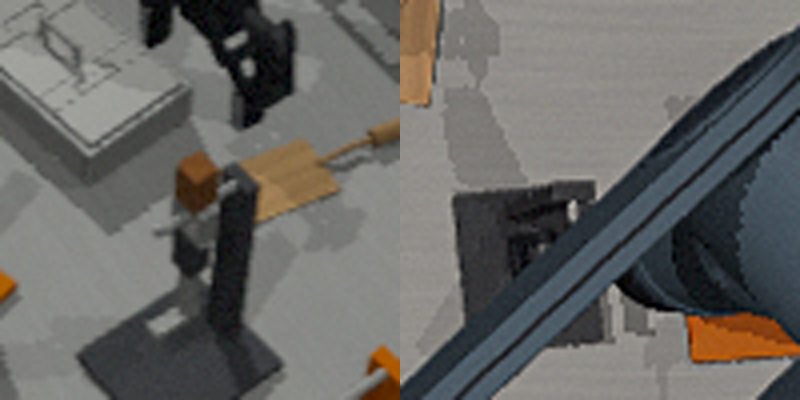

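The side crop shows the open fingers straddling above the handle, which sits at crop (195,180). The top view is blocked by the arm. I'll descend and close.

Emit:
apply_moves --pt "-1 -1 -6 10 0" --pt "-1 0 0 30 0" --pt "-1 0 0 25 0" --pt "-1 0 0 20 0" --pt "-1 0 0 12 0"

```text
time_s: 3.12
tcp_pos: [0.475, -0.3308, 0.2313]
tcp_rot: [-0.058, 0.998, 0.001, -0.001]
wrist_force: [-0.0, -0.3, -0.2]
gripper_width: 0.0852
```

Emit:
apply_moves --pt "-1 0 0 10 0" --pt "-1 0 0 3 0" --pt "1 0 0 0 0" --pt "1 0 0 0 0" --pt "1 0 0 0 0"

```text
time_s: 3.53
tcp_pos: [0.4764, -0.3332, 0.2225]
tcp_rot: [-0.057, 0.998, -0.001, 0.001]
wrist_force: [0.6, 0.1, 0.3]
gripper_width: 0.0514
```

Emit:
apply_moves --pt "1 0 0 0 0" --pt "1 0 0 0 0" --pt "1 0 0 0 0" --pt "1 0 0 0 0" --pt "1 0 0 0 0"

```text
time_s: 3.95
tcp_pos: [0.4761, -0.3328, 0.2223]
tcp_rot: [-0.057, 0.998, -0.0, 0.001]
wrist_force: [-0.5, 1.2, 5.4]
gripper_width: 0.0227
```

```bash
sed -i 's/s\["gripper_width"\].round(4)/s["gripper_width"]/' snap.py; python3 snap.py 2
python3 - <<'E'
from h import *
a=cv2.imread("pics/side2.png");b=cv2.imread("pics/top2.png")
cv2.imwrite("pics/c6.png",np.hstack([cv2.resize(a[185:285,235:335],(400,400),interpolation=2),cv2.resize(b[150:250,300:400],(400,400),interpolation=2)]))
E
```

```text
4.05 [ 0.4761 -0.3328  0.2223] y [-1.136e-01  9.935e-01 -9.000e-04] x [-0.9935 -0.1136 -0.001 ] F [-0.75  2.04  6.19] M [ 0.31  0.11 -0.  ] 0.02273656347407289
```

View pics/c6.png

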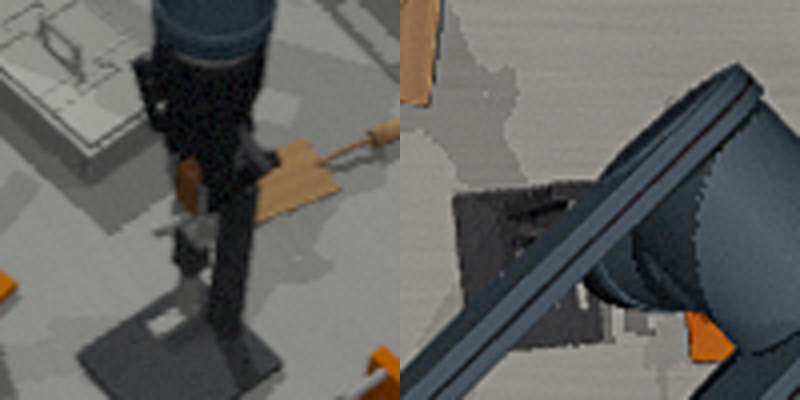

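Gripped at 22.7 mm opening. Next I'll lift 11 mm so the eye clears the turned-up tip, slide off along the peg, and work out the shank length from the first pictures.

Emit:
apply_moves --pt "1 0 0 -4 0" --pt "1 0 0 -4 0" --pt "1 0 0 -3 0" --pt "1 0 0 0 0" --pt "1 0 0 0 0"

```text
time_s: 4.47
tcp_pos: [0.4758, -0.3329, 0.2322]
tcp_rot: [-0.057, 0.998, -0.0, -0.0]
wrist_force: [0.5, 0.3, -2.5]
gripper_width: 0.023
```

Run:
```python
from h import *
from plant import r
s=r.sense();print(s["tcp_pos"],s["wrist_force"],s["wrist_torque"])
S=load("cal_side0.npz");T=load("cal_top0.npz")
tp=lambda a,b:(300+a/8-.45,180+b/8-.45)
sp=lambda a,b:(245+a/6.5-.45,215+b/6.5-.45)
print(tri([(T,*tp(292,340)),(S,*sp(207,327))]))
for z in(0.047,.06,.075,.083): 
  X=np.array([.4752-.024*.993,-.3332-.024*.113,z]);print(z,proj(T,X),proj(S,X))
print(tp(292,340),sp(207,327))
```

```text
[ 0.47584107 -0.33288645  0.23224499] [ 0.50013283  0.29360245 -2.52071304] [ 0.02996061  0.03760846 -0.03368207]
(array([ 0.45516864, -0.33578554,  0.07732734]), [np.float64(0.0030656242980446244), np.float64(0.003065624298044755)])
0.047 (np.float64(334.74692165851104), np.float64(222.53718983500804)) (np.float64(274.025575827132), np.float64(270.8647530432745))
0.06 (np.float64(335.515232717814), np.float64(222.48689610511286)) (np.float64(274.1893466308163), np.float64(268.5945819626281))
0.075 (np.float64(336.42238891644513), np.float64(222.4275135565028)) (np.float64(274.38120647638016), np.float64(265.93504397943695))
0.083 (np.float64(336.91552192577694), np.float64(222.39523301326003)) (np.float64(274.48482443692745), np.float64(264.4987043378281))
(336.05, 222.05) (276.3961538461539, 264.85769230769233)
```

Emit:
apply_moves --pt "1 8 0 -1 0" --pt "1 14 0 0 0" --pt "1 14 0 0 0" --pt "1 14 0 0 0" --pt "1 14 0 0 0"

```text
time_s: 4.88
tcp_pos: [0.4107, -0.3401, 0.2332]
tcp_rot: [-0.057, 0.998, 0.0, -0.0]
wrist_force: [0.5, 1.0, -3.0]
gripper_width: 0.023
```

```bash
python3 snap.py 3
python3 - <<'E'
from h import *
a=cv2.imread("pics/side3.png");b=cv2.imread("pics/top3.png")
cv2.imwrite("pics/c7.png",np.hstack([cv2.resize(a[185:285,235:335],(400,400),interpolation=2),cv2.resize(b[150:250,300:400],(400,400),interpolation=2)]))
E
```

```text
4.9833 [ 0.4097 -0.3403  0.2334] y [-1.115e-01  9.938e-01  2.000e-04] x [-0.9938 -0.1115  0.0011] F [ 0.66 -0.37 -1.88] M [-0.02 -0.05 -0.01] 0.0228164644728699
```

View pics/c7.png

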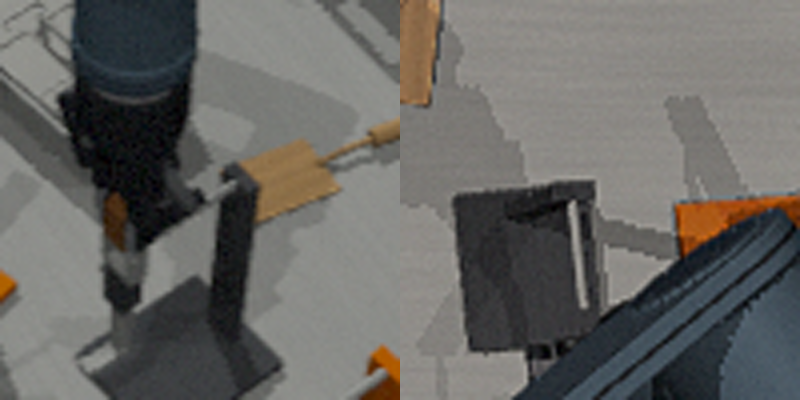

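The hook is off the peg, and the bare peg shows in the top crop at (572..586, 200..305). Next: raise, align to the hatch yaw (+10.5°) and move to the +x side of the bail.

Emit:
apply_moves --pt "1 0 0 -35 -2" --pt "1 0 10 -35 -2" --pt "1 -8 24 -25 0" --pt "1 -24 28 0 0" --pt "1 -24 28 0 0"

```text
time_s: 5.4
tcp_pos: [0.4519, -0.2417, 0.331]
tcp_rot: [-0.09, 0.996, -0.002, 0.002]
wrist_force: [0.2, 0.4, -3.4]
gripper_width: 0.0227
```

Emit:
apply_moves --pt "1 -26 28 0 0" --pt "1 -26 28 0 0" --pt "1 -26 28 0 0" --pt "1 -26 28 0 0" --pt "1 -26 28 0 0"

```text
time_s: 5.82
tcp_pos: [0.5542, -0.0782, 0.3286]
tcp_rot: [-0.091, 0.996, -0.0, 0.0]
wrist_force: [0.9, -1.3, -2.3]
gripper_width: 0.0227
```

Emit:
apply_moves --pt "1 -20 25 0 0" --pt "1 -17 15 0 0" --pt "1 -11 10 0 0" --pt "1 0 0 0 0" --pt "1 0 0 0 0"

```text
time_s: 6.23
tcp_pos: [0.5916, -0.022, 0.3279]
tcp_rot: [-0.092, 0.996, -0.0, -0.0]
wrist_force: [0.0, -0.2, -3.3]
gripper_width: 0.0227
```

```bash
python3 snap.py 4
python3 - <<'E'
from h import *
a=cv2.imread("pics/side4.png");b=cv2.imread("pics/top4.png")
cv2.imwrite("pics/c8.png",np.hstack([cv2.resize(a[135:235,205:305],(400,400),interpolation=2),cv2.resize(b[130:230,190:290],(400,400),interpolation=2)]))
E
```

```text
6.3333 [ 0.5911 -0.0231  0.3282] y [-1.816e-01  9.834e-01 -5.000e-04] x [-9.834e-01 -1.816e-01  7.000e-04] F [-0.4  -0.5  -2.28] M [ 0.04 -0.02 -0.05] 0.022847930458131188
```

View pics/c8.png

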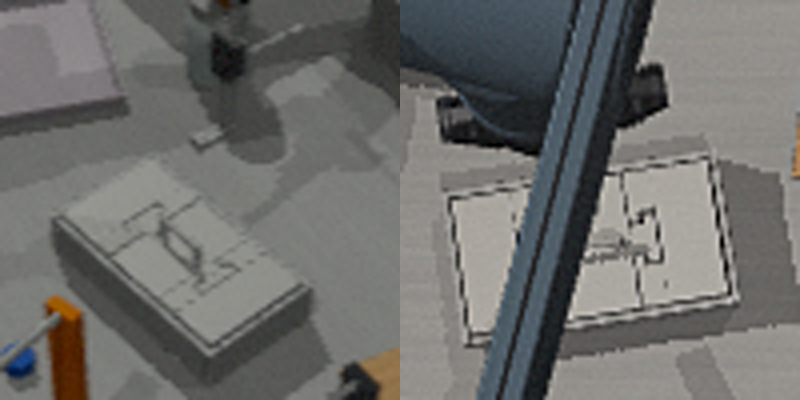

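Run:
```python
from h import *
a=cv2.imread("pics/side4.png")
cv2.imwrite("pics/c9.png",cv2.resize(a[155:215,230:290],(600,600),interpolation=2))
S=load("cal_side4.npz")
for z in(.13,.14,.15,.16,.17,.18):
    X=np.array([.5911,-.0231,z])-np.array([.983,.182,0])*.036
    u,v=proj(S,X);print(z,(u-230+.5)*10,(v-155+.5)*10)
B=np.array([.544,-.024,0]);yv=np.array([-.182,.983,0])
for s in(-.024,0,.024):
  for z in(.05,.069):
    u,v=proj(S,B+yv*s+[0,0,z]);print("bail",s,z,(u-230+.5)*10,(v-155+.5)*10)
```

```text
0.13 232.95011245808297 264.84946265783805
0.14 233.04670402512642 244.90436468517913
0.15 233.1442357589205 224.76513260204143
0.16 233.24272145315803 204.4289181621923
0.17 233.34217517269224 183.89281712803125
0.18 233.44261126023042 163.15386788793262
bail -0.024 0.05 240.14757931491602 456.6623228626628
bail -0.024 0.069 240.39111241574403 421.43175879827936
bail 0 0.05 196.8769767339586 419.98044225535125
bail 0 0.069 196.73341334671562 384.7055679061944
bail 0.024 0.05 154.28802580078155 383.87641965944255
bail 0.024 0.069 153.7695368691294 348.5630417853167
```

View pics/c9.png

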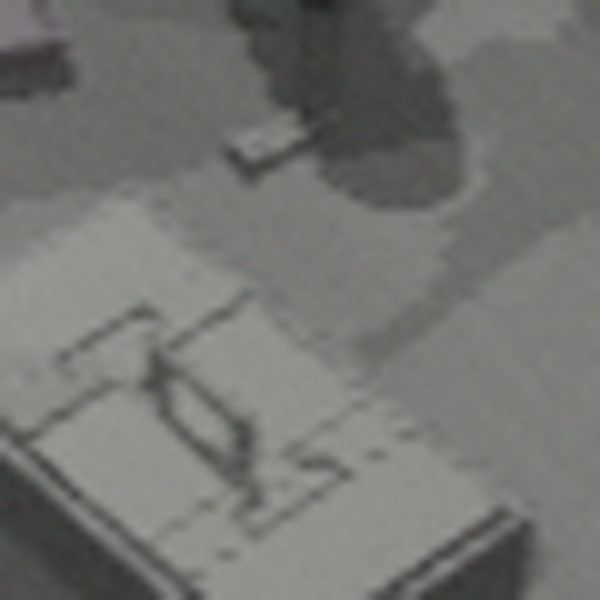

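The toe is in view at crop (235,150) and the bail's posts at (152,370) and (248,450). Vision puts the shank at about 166 mm, so I'll descend to roughly 15 mm above the slab and then feel for it.

Emit:
apply_moves --pt "1 -5 8 20 0" --pt "1 0 0 30 0" --pt "1 0 0 28 0" --pt "1 0 0 18 0" --pt "1 0 0 10 0"

```text
time_s: 6.75
tcp_pos: [0.593, -0.0145, 0.2196]
tcp_rot: [-0.091, 0.996, 0.0, -0.002]
wrist_force: [-0.6, 0.9, -2.9]
gripper_width: 0.0231
```

Emit:
apply_moves --pt "1 0 0 2 0" --pt "1 0 0 1 0" --pt "1 0 0 0 0" --pt "1 0 0 0 0" --pt "1 0 0 0 0"

```text
time_s: 7.17
tcp_pos: [0.5958, -0.0134, 0.2209]
tcp_rot: [-0.092, 0.996, -0.0, 0.001]
wrist_force: [0.5, -0.1, -3.1]
gripper_width: 0.0227
```

```bash
python3 snap.py 5
python3 - <<'E'
from h import *
a=cv2.imread("pics/side5.png")
cv2.imwrite("pics/c10.png",cv2.resize(a[155:215,230:290],(600,600),interpolation=2))
E
```

```text
7.2667 [ 0.5955 -0.0133  0.2203] y [-1.827e-01  9.832e-01 -7.000e-04] x [-0.9832 -0.1827 -0.0016] F [ 0.48  0.53 -2.35] M [-0.   -0.03  0.  ] 0.022628461046094558
```

View pics/c10.png

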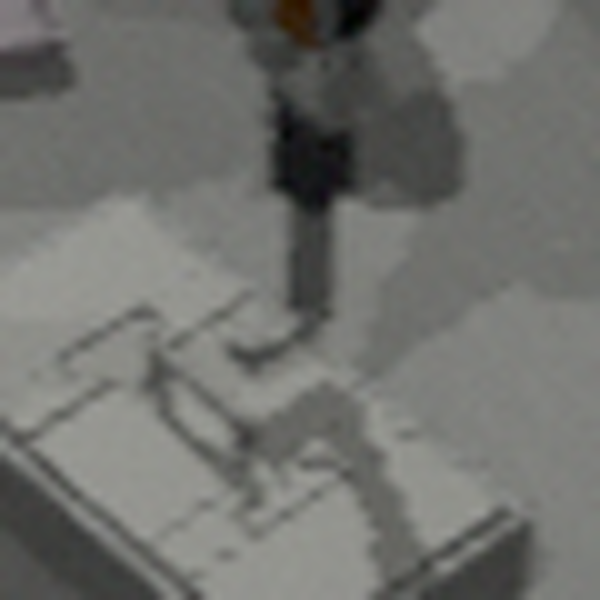

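The toe hovers over the slab at crop (245,355) and points at the middle of the bail. Feeling down lightly.

Emit:
apply_moves --pt "1 0 0 3 0" --pt "1 0 0 3 0" --pt "1 0 0 2 0" --pt "1 0 0 0 0" --pt "1 0 0 0 0"

```text
time_s: 7.68
tcp_pos: [0.5948, -0.0131, 0.2109]
tcp_rot: [-0.092, 0.996, 0.0, -0.0]
wrist_force: [1.3, 0.4, -3.0]
gripper_width: 0.0226
```

Emit:
apply_moves --pt "1 0 0 1 0" --pt "1 0 0 0 0" --pt "1 0 0 1 0" --pt "1 0 0 0 0" --pt "1 0 0 0 0"

```text
time_s: 8.1
tcp_pos: [0.595, -0.0132, 0.2093]
tcp_rot: [-0.092, 0.996, 0.0, -0.0]
wrist_force: [0.1, 0.1, -2.5]
gripper_width: 0.0231
```

Emit:
apply_moves --pt "1 0 0 1 0" --pt "1 0 0 0 0" --pt "1 0 0 1 0" --pt "1 0 0 0 0" --pt "1 0 0 0 0"

```text
time_s: 8.52
tcp_pos: [0.5949, -0.0132, 0.2072]
tcp_rot: [-0.092, 0.996, 0.0, -0.0]
wrist_force: [-0.5, -0.6, -2.4]
gripper_width: 0.0227
```

Emit:
apply_moves --pt "1 0 0 1 0" --pt "1 0 0 0 0" --pt "1 0 0 1 0" --pt "1 0 0 0 0" --pt "1 0 0 0 0"

```text
time_s: 8.93
tcp_pos: [0.5949, -0.0132, 0.2052]
tcp_rot: [-0.092, 0.996, 0.0, -0.0]
wrist_force: [-0.7, 0.2, -2.1]
gripper_width: 0.0226
```

Emit:
apply_moves --pt "1 0 0 1 0" --pt "1 0 0 0 0" --pt "1 0 0 0.5 0" --pt "1 0 0 0 0" --pt "1 0 0 0 0"

```text
time_s: 9.35
tcp_pos: [0.595, -0.0132, 0.2038]
tcp_rot: [-0.092, 0.996, -0.0, -0.0]
wrist_force: [0.8, 0.2, -3.4]
gripper_width: 0.023
```

Emit:
apply_moves --pt "1 0 0 1 0" --pt "1 0 0 0 0" --pt "1 0 0 0 0" --pt "1 0 0 0 0" --pt "1 0 0 0 0"

```text
time_s: 9.77
tcp_pos: [0.5952, -0.0132, 0.2031]
tcp_rot: [-0.092, 0.996, -0.0, 0.0]
wrist_force: [1.1, 0.6, 0.1]
gripper_width: 0.0229
```

Emit:
apply_moves --pt "1 0 0 1 0" --pt "1 0 0 0 0" --pt "1 0 0 0 0" --pt "1 0 0 0 0" --pt "1 0 0 0 0"

```text
time_s: 10.18
tcp_pos: [0.5955, -0.0132, 0.203]
tcp_rot: [-0.092, 0.996, -0.0, 0.001]
wrist_force: [-0.2, 0.9, 5.0]
gripper_width: 0.0229
```

Emit:
apply_moves --pt "1 0 0 1 0" --pt "1 0 0 0 0" --pt "1 0 0 0 0" --pt "1 0 0 0 0" --pt "1 0 0 0 0"

```text
time_s: 10.6
tcp_pos: [0.5957, -0.0132, 0.2029]
tcp_rot: [-0.092, 0.996, -0.0, 0.001]
wrist_force: [-0.9, 1.4, 8.6]
gripper_width: 0.0226
```

Contact at TCP z≈0.203, with light force (~11 N at most). I'll back off to 2 mm clearance and slide the toe under the bar.

Emit:
apply_moves --pt "1 0 0 -2.5 0" --pt "1 0 0 -2 0" --pt "1 0 0 0 0" --pt "1 0 0 0 0" --pt "1 0 0 0 0"

```text
time_s: 11.02
tcp_pos: [0.5947, -0.0132, 0.2047]
tcp_rot: [-0.092, 0.996, 0.0, -0.001]
wrist_force: [-0.9, -0.4, -3.1]
gripper_width: 0.0223
```

Emit:
apply_moves --pt "1 4 0 0 0" --pt "1 4 0 0 0" --pt "1 4 0 0 0" --pt "1 4 0 0 0" --pt "1 2 0 0 0"

```text
time_s: 11.43
tcp_pos: [0.5765, -0.0166, 0.2053]
tcp_rot: [-0.092, 0.996, 0.0, -0.0]
wrist_force: [0.7, 0.3, -3.0]
gripper_width: 0.0229
```

Emit:
apply_moves --pt "1 4 0 0 0" --pt "1 4 0 0 0" --pt "1 4 0 0 0" --pt "1 4 0 0 0" --pt "1 0 0 0 0"

```text
time_s: 11.85
tcp_pos: [0.5607, -0.0195, 0.2054]
tcp_rot: [-0.092, 0.996, 0.0, -0.0]
wrist_force: [-0.4, -0.4, -3.3]
gripper_width: 0.0231
```

```bash
python3 snap.py 6
python3 - <<'E'
from h import *
a=cv2.imread("pics/side6.png")
cv2.imwrite("pics/c11.png",cv2.resize(a[155:215,230:290],(600,600),interpolation=2))
E
```

```text
11.95 [ 0.5615 -0.0195  0.2055] y [-1.824e-01  9.832e-01 -1.000e-04] x [-9.832e-01 -1.824e-01 -3.000e-04] F [-0.77 -0.22 -2.22] M [-0.   -0.05 -0.02] 0.02268958221671539
```

View pics/c11.png

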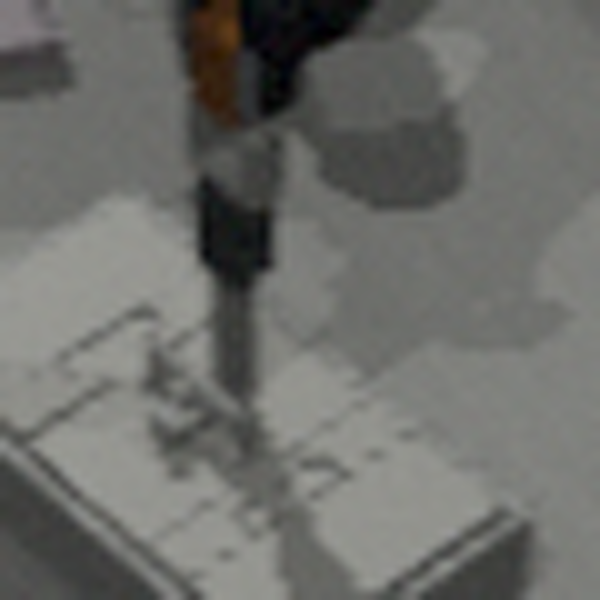

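The toe tip shows beyond the bar at crop (170,435), with no contact force. Lifting slowly.

Emit:
apply_moves --pt "1 0 0 -3 0" --pt "1 0 0 -3 0" --pt "1 0 0 -2 0" --pt "1 0 0 -2 0" --pt "1 0 0 -2 0"

```text
time_s: 12.37
tcp_pos: [0.5615, -0.0194, 0.2172]
tcp_rot: [-0.092, 0.996, 0.0, -0.0]
wrist_force: [-1.2, -0.4, -5.2]
gripper_width: 0.0228
```

Emit:
apply_moves --pt "1 0 0 -2 0" --pt "1 0 0 -2 0" --pt "1 0 0 -2 0" --pt "1 0 0 -2 0" --pt "1 0 0 0 0"

```text
time_s: 12.78
tcp_pos: [0.5618, -0.0194, 0.2258]
tcp_rot: [-0.092, 0.996, -0.0, 0.0]
wrist_force: [1.0, 0.8, -6.1]
gripper_width: 0.0228
```

```bash
python3 snap.py 7
python3 - <<'E'
from h import *
a=cv2.imread("pics/side7.png")
cv2.imwrite("pics/c12.png",cv2.resize(a[145:225,210:290],(600,600),interpolation=2))
E
```

```text
12.8833 [ 0.5616 -0.0194  0.2254] y [-1.826e-01  9.832e-01 -1.000e-04] x [-9.832e-01 -1.826e-01 -2.000e-04] F [-0.71  0.12 -6.14] M [-0.04 -0.04  0.04] 0.022644617435106023
```

View pics/c12.png

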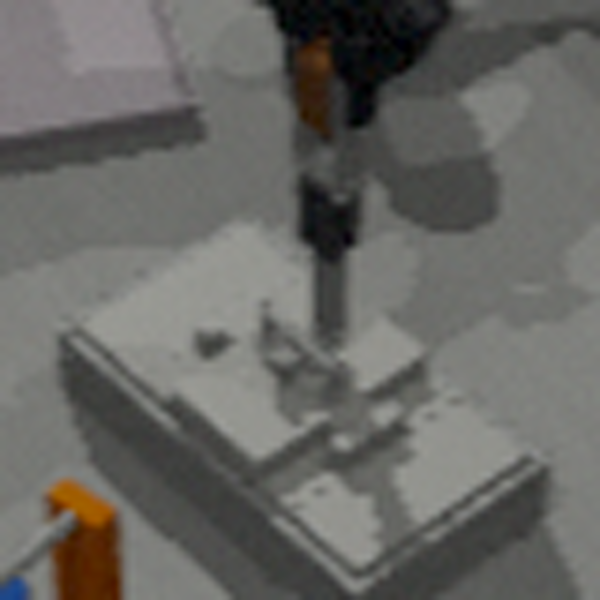

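The slab is rising level (slab weight ≈3.4 N) and the neighbours are seated. Continue lifting.

Emit:
apply_moves --pt "1 0 0 -3 0" --pt "1 0 0 -5 0" --pt "1 0 0 -6 0" --pt "1 0 0 -6 0" --pt "1 0 0 -7 0"

```text
time_s: 13.3
tcp_pos: [0.5617, -0.0194, 0.2531]
tcp_rot: [-0.092, 0.996, -0.0, 0.0]
wrist_force: [0.1, -0.1, -6.1]
gripper_width: 0.0227
```

Emit:
apply_moves --pt "1 0 0 -8 0" --pt "1 0 0 -8 0" --pt "1 0 0 -6 0" --pt "1 0 0 -3 0" --pt "1 0 0 0 0"

```text
time_s: 13.72
tcp_pos: [0.562, -0.0195, 0.2785]
tcp_rot: [-0.092, 0.996, -0.0, 0.001]
wrist_force: [-1.1, -0.7, -4.4]
gripper_width: 0.0228
```

```bash
python3 snap.py 8
python3 - <<'E'
from h import *
a=cv2.imread("pics/side8.png")
cv2.imwrite("pics/c13.png",cv2.resize(a[125:225,170:290],(720,600),interpolation=2))
b=cv2.imread("pics/top8.png")
cv2.imwrite("pics/c14.png",cv2.resize(b,(768,576),interpolation=2))
E
```

```text
13.8167 [ 0.5615 -0.0194  0.2772] y [-1.826e-01  9.832e-01  1.000e-04] x [-9.832e-01 -1.826e-01  2.000e-04] F [-0.58  0.26 -4.46] M [ 0.   -0.04  0.06] 0.023184754120370247
```

View pics/c13.png

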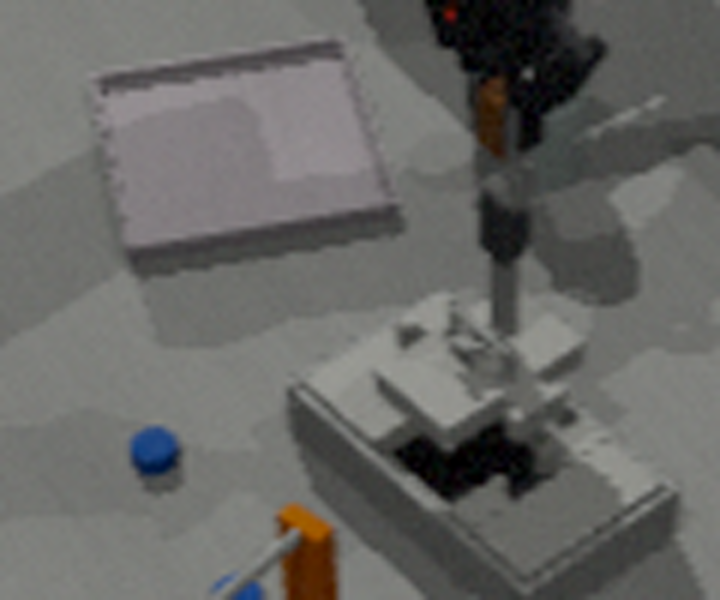

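View pics/c14.png

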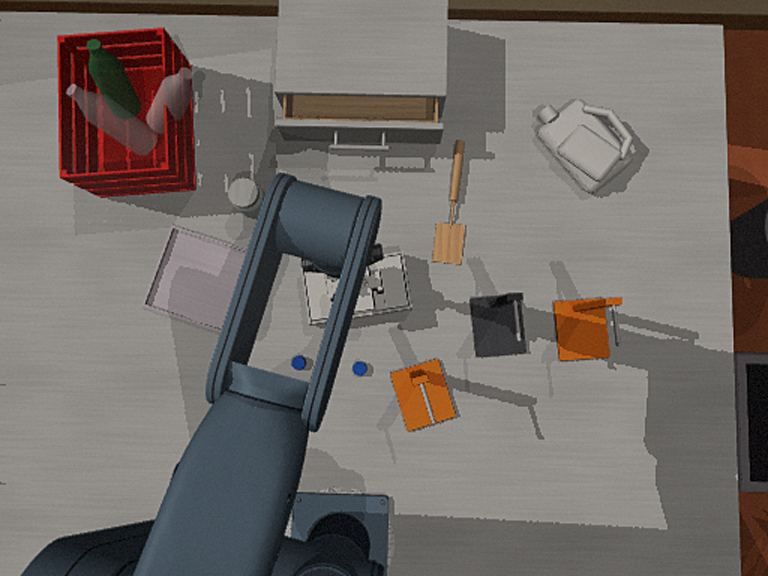

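The slab hangs clear, its dark opening is visible and both neighbours are seated. Carrying it to the tray.

Emit:
apply_moves --pt "1 -1 4 0 0" --pt "1 -2 8 0 0" --pt "1 -3 14 0 0" --pt "1 -4 20 0 0" --pt "1 -5 24 0 0"

```text
time_s: 14.23
tcp_pos: [0.5634, 0.0527, 0.2769]
tcp_rot: [-0.091, 0.996, -0.0, -0.0]
wrist_force: [0.4, -0.5, -5.1]
gripper_width: 0.0226
```

Emit:
apply_moves --pt "1 -6 28 0 0" --pt "1 -6 28 0 0" --pt "1 -6 28 0 0" --pt "1 -6 28 0 0" --pt "1 -6 28 0 0"

```text
time_s: 14.65
tcp_pos: [0.5669, 0.1975, 0.2769]
tcp_rot: [-0.092, 0.996, 0.0, -0.0]
wrist_force: [0.3, 0.4, -5.5]
gripper_width: 0.023
```

Emit:
apply_moves --pt "1 -6 28 0 0" --pt "1 -6 26 0 0" --pt "1 -5 24 0 0" --pt "1 -4 18 0 0" --pt "1 -3 14 0 0"

```text
time_s: 15.07
tcp_pos: [0.5701, 0.3106, 0.2765]
tcp_rot: [-0.093, 0.996, 0.0, -0.001]
wrist_force: [-0.2, -0.3, -5.5]
gripper_width: 0.023
```

Emit:
apply_moves --pt "1 -3 10 0 0" --pt "1 -2 8 0 0" --pt "1 -2 5 0 0" --pt "1 0 2 0 0" --pt "1 0 0 0 0"

```text
time_s: 15.48
tcp_pos: [0.5734, 0.3334, 0.2772]
tcp_rot: [-0.092, 0.996, -0.0, -0.0]
wrist_force: [0.0, 0.5, -4.8]
gripper_width: 0.0228
```

```bash
python3 snap.py 9
python3 - <<'E'
from h import *
a=cv2.imread("pics/side9.png")
cv2.imwrite("pics/c15.png",cv2.resize(a[85:185,160:280],(720,600),interpolation=2))
E
```

```text
15.5833 [0.5735 0.3328 0.2773] y [-1.817e-01  9.834e-01 -5.000e-04] x [-9.834e-01 -1.817e-01  2.000e-04] F [-0.22 -0.68 -5.77] M [-0.03 -0.04  0.01] 0.022734290657195066
```

View pics/c15.png

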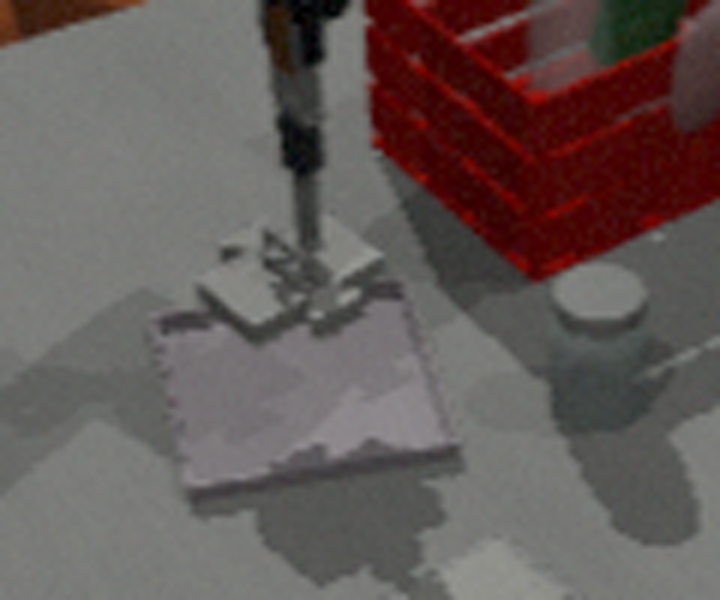

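Emit:
apply_moves --pt "1 0 0 12 0" --pt "1 0 0 20 0" --pt "1 0 0 20 0" --pt "1 0 0 14 0" --pt "1 0 0 8 0"

```text
time_s: 16.0
tcp_pos: [0.5725, 0.3323, 0.2011]
tcp_rot: [-0.091, 0.996, -0.001, -0.002]
wrist_force: [-0.2, 0.6, -5.4]
gripper_width: 0.023
```

Emit:
apply_moves --pt "1 0 0 5 0" --pt "1 0 0 4 0" --pt "1 0 0 3 0" --pt "1 0 0 2 0" --pt "1 0 0 0 0"

```text
time_s: 16.42
tcp_pos: [0.5735, 0.3337, 0.1896]
tcp_rot: [-0.092, 0.996, 0.0, 0.0]
wrist_force: [0.4, 0.3, -5.4]
gripper_width: 0.0227
```

Emit:
apply_moves --pt "1 0 0 1 0" --pt "1 0 0 1 0" --pt "1 0 0 1 0" --pt "1 0 0 0 0" --pt "1 0 0 0 0"

```text
time_s: 16.83
tcp_pos: [0.5733, 0.3337, 0.1863]
tcp_rot: [-0.092, 0.996, -0.0, -0.0]
wrist_force: [-0.2, -0.3, -5.3]
gripper_width: 0.0223
```

Emit:
apply_moves --pt "1 0 0 1 0" --pt "1 0 0 1 0" --pt "1 0 0 1 0" --pt "1 0 0 0 0" --pt "1 0 0 0 0"

```text
time_s: 17.25
tcp_pos: [0.5734, 0.3337, 0.1835]
tcp_rot: [-0.092, 0.996, 0.0, 0.0]
wrist_force: [-0.1, -0.0, -1.2]
gripper_width: 0.0227
```

The slab is resting. I'll lower to about 2 mm of toe clearance and withdraw along +x.

Emit:
apply_moves --pt "1 0 0 1 0" --pt "1 0 0 1 0" --pt "1 0 0 1 0" --pt "1 0 0 0 0" --pt "1 0 0 0 0"

```text
time_s: 17.67
tcp_pos: [0.5732, 0.3336, 0.1802]
tcp_rot: [-0.092, 0.996, -0.0, -0.0]
wrist_force: [-0.6, -1.0, -2.4]
gripper_width: 0.0227
```

Emit:
apply_moves --pt "1 -4 0 0 0" --pt "1 -5 0 0 0" --pt "1 -5 0 0 0" --pt "1 -4 0 0 0" --pt "1 0 0 0 0"

```text
time_s: 18.08
tcp_pos: [0.5922, 0.337, 0.1801]
tcp_rot: [-0.091, 0.996, 0.0, 0.0]
wrist_force: [-0.2, 0.1, -2.1]
gripper_width: 0.0226
```

Emit:
apply_moves --pt "1 -5 0 0 0" --pt "1 -5 0 0 0" --pt "1 -5 0 0 0" --pt "1 -5 0 0 0" --pt "1 0 0 0 0"

```text
time_s: 18.5
tcp_pos: [0.6119, 0.3407, 0.1802]
tcp_rot: [-0.092, 0.996, 0.0, 0.0]
wrist_force: [-0.1, 1.1, -2.5]
gripper_width: 0.0229
```

```bash
python3 snap.py 10
python3 - <<'E'
from h import *
a=cv2.imread("pics/side10.png")
cv2.imwrite("pics/c16.png",cv2.resize(a[105:185,170:270],(750,600),interpolation=2))
E
```

```text
18.6 [0.6108 0.3406 0.1801] y [-0.1824  0.9832 -0.    ] x [-9.832e-01 -1.824e-01  4.000e-04] F [ 0.56  0.15 -3.41] M [ 0.05  0.04 -0.02] 0.022562801940023414
```

View pics/c16.png

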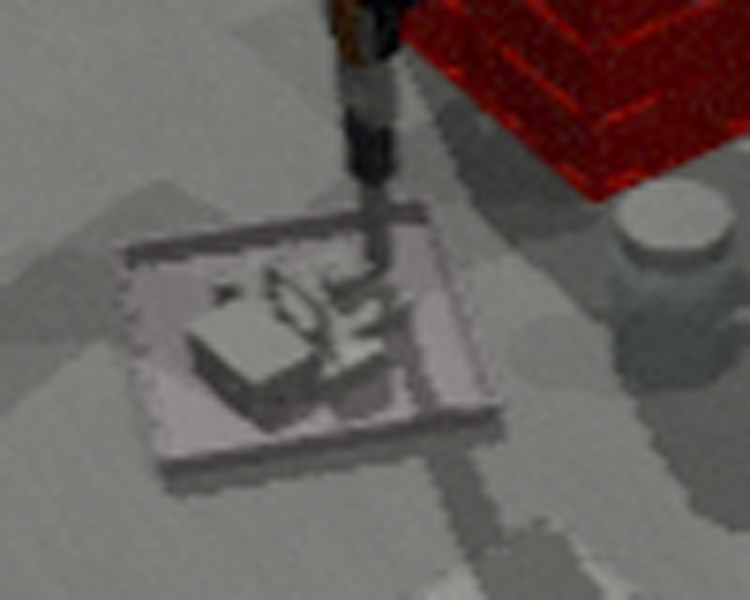

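The slab lies flat in the tray at crop (290,330) and the toe is clear at (350,290). Raising, then going back to the peg.

Emit:
apply_moves --pt "1 -3 0 -15 0" --pt "1 -2 0 -35 0" --pt "1 0 0 -35 0" --pt "1 0 0 -35 0" --pt "1 0 0 -30 0"

```text
time_s: 19.02
tcp_pos: [0.6153, 0.3416, 0.3332]
tcp_rot: [-0.092, 0.996, 0.0, 0.001]
wrist_force: [0.0, 0.4, -2.4]
gripper_width: 0.023
```

Emit:
apply_moves --pt "1 18 -33 0 1" --pt "1 18 -33 0 1" --pt "1 18 -33 0 1" --pt "1 18 -33 0 1" --pt "1 18 -33 0 0"

```text
time_s: 19.43
tcp_pos: [0.5498, 0.1637, 0.3304]
tcp_rot: [-0.057, 0.998, -0.0, 0.0]
wrist_force: [0.4, -0.4, -3.0]
gripper_width: 0.023
```

Emit:
apply_moves --pt "1 15 -35 0 0" --pt "1 15 -35 0 0" --pt "1 15 -35 0 0" --pt "1 15 -35 0 0" --pt "1 15 -35 0 0"

```text
time_s: 19.85
tcp_pos: [0.4951, -0.0186, 0.3307]
tcp_rot: [-0.057, 0.998, -0.0, 0.0]
wrist_force: [0.4, -0.7, -2.9]
gripper_width: 0.0225
```

```bash
python3 snap.py 11
```

```text
19.95 [ 0.4948 -0.0222  0.3307] y [-0.1074  0.9942 -0.003 ] x [-9.942e-01 -1.074e-01  6.000e-04] F [-0.04  0.66 -2.42] M [0.03 0.02 0.01] 0.022769139271770378
```

View pics/side11.png

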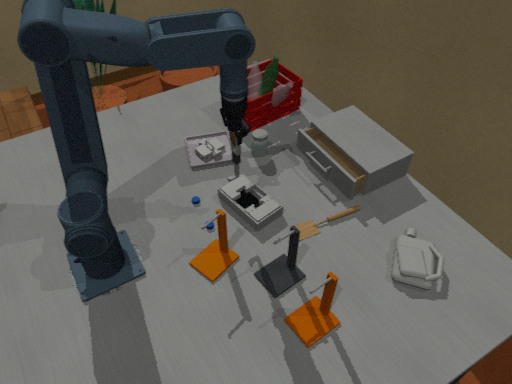

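The slab is in the tray, around (208,150) in the side view. The neighbours are seated and the bystanders look unmoved. Continuing to the stand.

Emit:
apply_moves --pt "1 5 -38 0 0" --pt "1 5 -38 0 0" --pt "1 5 -38 0 0" --pt "1 5 -38 0 0" --pt "1 25 -21 0 0"

```text
time_s: 20.37
tcp_pos: [0.4732, -0.1976, 0.3297]
tcp_rot: [-0.057, 0.998, -0.001, 0.001]
wrist_force: [-0.6, -0.5, -3.1]
gripper_width: 0.0225
```

Emit:
apply_moves --pt "1 25 -21 0 0" --pt "1 25 -21 0 0" --pt "1 26 -20 0 0" --pt "1 0 -10 0 0" --pt "1 0 0 0 0"

```text
time_s: 20.78
tcp_pos: [0.4035, -0.2762, 0.3305]
tcp_rot: [-0.055, 0.998, -0.001, 0.0]
wrist_force: [0.4, -0.6, -2.1]
gripper_width: 0.0224
```

```bash
python3 snap.py 12
python3 - <<'E'
from h import *
# peg axis from unobstructed top view (snap 8), bright pixels on dark base
for k in ("8","11"):
  T=load(f"cal_top{k}.npz");g=cv2.cvtColor(T["frame"],cv2.COLOR_RGB2GRAY)[196:232,338:349]
  m=(g>115).astype(np.uint8);n,l,st,ce=cv2.connectedComponentsWithStats(m);i=1+np.argmax(st[1:,4]);print(k,st[i])
  ys,xs=np.where(l==i)
  for v in (ys.min()+2,ys.max()-4):
    u=xs[abs(ys-v)<=1].mean()+338;P=onz(T,u,v+196,.205);print("  ",u,v+196,P.round(4))
E
```

```text
20.8833 [ 0.4045 -0.274   0.3304] y [-1.130e-01  9.936e-01  6.000e-04] x [-9.936e-01 -1.130e-01 -8.000e-04] F [-0.16 -0.48 -2.32] M [ 0.03 -0.01 -0.  ] 0.023261317672100556
8 [ 7 26  2  5 10]
   345.5 224 [ 0.4454 -0.3364  0.205 ]
   345.5 222 [ 0.4509 -0.3363  0.205 ]
11 [ 4  4  4 18 35]
   342.5 202 [ 0.5063 -0.3277  0.205 ]
   344.1666666666667 213 [ 0.4758 -0.3325  0.205 ]
```

Emit:
apply_moves --pt "1 4 -26 0 0" --pt "1 4 -26 0 0" --pt "1 2 -15 0 0" --pt "1 0 0 15 0" --pt "1 0 0 25 0"

```text
time_s: 21.3
tcp_pos: [0.4037, -0.3432, 0.2922]
tcp_rot: [-0.057, 0.998, -0.002, 0.002]
wrist_force: [0.7, 0.0, -3.0]
gripper_width: 0.0228
```

Emit:
apply_moves --pt "1 0 0 25 0" --pt "1 0 0 20 0" --pt "1 0 0 12 0" --pt "1 0 0 0 0" --pt "1 0 0 0 0"

```text
time_s: 21.72
tcp_pos: [0.4023, -0.341, 0.233]
tcp_rot: [-0.058, 0.998, 0.001, -0.0]
wrist_force: [0.5, 0.6, -1.4]
gripper_width: 0.0232
```

```bash
python3 snap.py 13
python3 - <<'E'
from h import *
a=cv2.imread("pics/side13.png");b=cv2.imread("pics/top13.png")
cv2.imwrite("pics/c17.png",np.hstack([cv2.resize(a[205:285,235:315],(400,400),interpolation=2),cv2.resize(b[170:250,310:390],(400,400),interpolation=2)]))
E
```

```text
21.8167 [ 0.4027 -0.3422  0.2345] y [-0.1145  0.9934 -0.0015] x [-0.9934 -0.1145 -0.0012] F [-0.16  0.13 -2.46] M [-0.02  0.02 -0.01] 0.022643270819018096
```

View pics/c17.png

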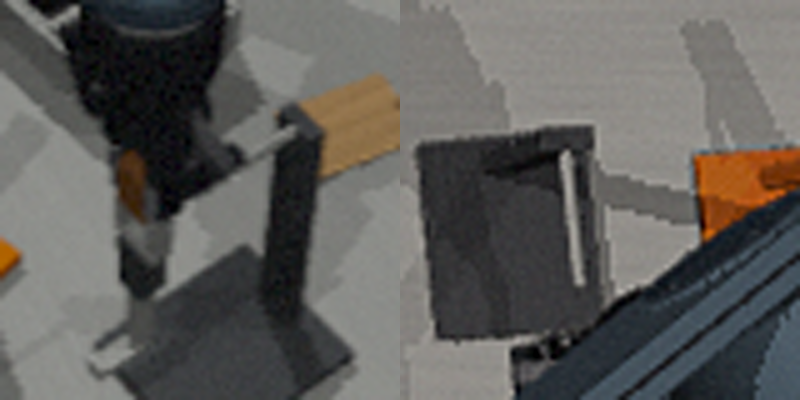

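The eye is lined up in front of the peg tip. Sliding on, watching force.

Emit:
apply_moves --pt "1 -4 1 0.5 0" --pt "1 -6 0 0 0" --pt "1 -8 0 0 0" --pt "1 -8 0 0 0" --pt "1 -6 0 0 0"

```text
time_s: 22.23
tcp_pos: [0.4347, -0.3375, 0.2331]
tcp_rot: [-0.057, 0.998, -0.0, 0.0]
wrist_force: [0.2, 0.5, -2.6]
gripper_width: 0.0228
```

Emit:
apply_moves --pt "1 -6 0 0 0" --pt "1 -8 0 0 0" --pt "1 -8 0 0 0" --pt "1 -6 0 0 0" --pt "1 0 0 0 0"

```text
time_s: 22.65
tcp_pos: [0.4625, -0.3342, 0.2326]
tcp_rot: [-0.057, 0.998, 0.0, 0.0]
wrist_force: [-1.2, -0.5, -2.9]
gripper_width: 0.0223
```

Emit:
apply_moves --pt "1 -5 0 0 0" --pt "1 -6 0 0 0" --pt "1 -3 0 0 0" --pt "1 0 0 0 0" --pt "1 0 0 0 0"

```text
time_s: 23.07
tcp_pos: [0.4751, -0.3328, 0.2328]
tcp_rot: [-0.057, 0.998, 0.0, -0.0]
wrist_force: [1.1, -0.2, -2.3]
gripper_width: 0.0225
```

```bash
python3 snap.py 14
python3 - <<'E'
from h import *
a=cv2.imread("pics/side14.png");b=cv2.imread("pics/top14.png")
cv2.imwrite("pics/c18.png",np.hstack([cv2.resize(a[205:285,235:315],(400,400),interpolation=2),cv2.resize(b[170:250,310:390],(400,400),interpolation=2)]))
E
```

```text
23.1667 [ 0.4749 -0.3328  0.2328] y [-1.135e-01  9.935e-01  1.000e-04] x [-9.935e-01 -1.135e-01  3.000e-04] F [-0.13 -0.05 -2.23] M [ 0.01  0.   -0.02] 0.022812478340039927
```

View pics/c18.png

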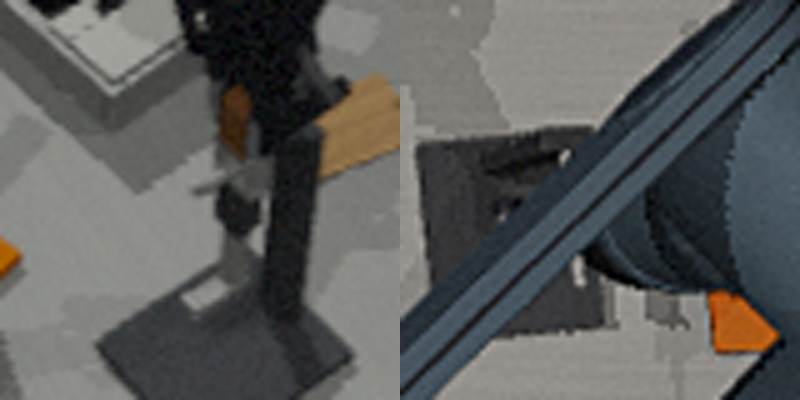

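The peg tip protrudes from the eye at crop (205,190) with no force, so it is threaded. Lowering onto the peg until it takes the weight.

Emit:
apply_moves --pt "1 0 0 3 0" --pt "1 0 0 3 0" --pt "1 0 0 2 0" --pt "1 0 0 1 0" --pt "1 0 0 0 0"

```text
time_s: 23.58
tcp_pos: [0.4748, -0.3326, 0.2233]
tcp_rot: [-0.057, 0.998, 0.0, -0.0]
wrist_force: [0.0, 0.1, -1.6]
gripper_width: 0.0228
```

Emit:
apply_moves --pt "1 0 0 1 0" --pt "1 0 0 0.5 0" --pt "1 0 0 0 0" --pt "1 0 0 0 0" --pt "1 0 0 0 0"

```text
time_s: 24.0
tcp_pos: [0.4751, -0.3329, 0.2225]
tcp_rot: [-0.057, 0.998, -0.0, 0.0]
wrist_force: [-0.1, 0.3, -2.1]
gripper_width: 0.0228
```

Emit:
apply_moves --pt "1 0 0 0.7 0" --pt "1 0 0 0 0" --pt "1 0 0 0.5 0" --pt "1 0 0 0 0" --pt "1 0 0 0 0"

```text
time_s: 24.42
tcp_pos: [0.4752, -0.3329, 0.2223]
tcp_rot: [-0.057, 0.998, -0.001, 0.0]
wrist_force: [-2.6, 2.9, 7.6]
gripper_width: 0.0228
```

Emit:
apply_moves --pt "1 0 0 0.5 0" --pt "1 0 0 0 0" --pt "1 0 0 0.5 0" --pt "1 0 0 0 0" --pt "1 0 0 0 0"

```text
time_s: 24.83
tcp_pos: [0.4752, -0.3329, 0.2222]
tcp_rot: [-0.057, 0.998, -0.001, 0.001]
wrist_force: [-4.0, 2.6, 11.1]
gripper_width: 0.0229
```

Seated at the original height. I'll relax the press, then open slowly and retreat upward.

Emit:
apply_moves --pt "1 0 0 -1.5 0" --pt "1 0 0 0 0" --pt "0.3 0 0 0 0" --pt "0 0 0 0 0" --pt "-0.5 0 0 0 0"

```text
time_s: 25.25
tcp_pos: [0.4751, -0.3328, 0.2212]
tcp_rot: [-0.057, 0.998, 0.0, -0.0]
wrist_force: [-0.6, 0.5, 0.0]
gripper_width: 0.0529
```

Emit:
apply_moves --pt "-1 0 0 0 0" --pt "-1 0 0 0 0" --pt "-1 0 0 0 0" --pt "-1 0 0 0 0" --pt "-1 0 0 0 0"

```text
time_s: 25.67
tcp_pos: [0.4751, -0.3328, 0.2216]
tcp_rot: [-0.057, 0.998, 0.0, 0.0]
wrist_force: [-0.6, 0.2, -0.2]
gripper_width: 0.0856
```

Emit:
apply_moves --pt "-1 0 0 -5 0" --pt "-1 0 0 -12 0" --pt "-1 0 0 -25 0" --pt "-1 0 0 -35 0" --pt "-1 0 0 -35 0"

```text
time_s: 26.08
tcp_pos: [0.4746, -0.3323, 0.3345]
tcp_rot: [-0.057, 0.998, 0.001, -0.001]
wrist_force: [0.9, -0.8, -0.7]
gripper_width: 0.0852
```

Emit:
apply_moves --pt "-1 25 0 -15 0" --pt "-1 35 0 0 0" --pt "-1 35 0 0 0" --pt "-1 35 0 0 0" --pt "-1 10 0 0 0"

```text
time_s: 26.5
tcp_pos: [0.3325, -0.3487, 0.3496]
tcp_rot: [-0.056, 0.998, -0.001, -0.001]
wrist_force: [1.2, -0.8, 0.2]
gripper_width: 0.0855
```

```bash
python3 snap.py 15
python3 - <<'E'
from h import *
a=cv2.imread("pics/side15.png");b=cv2.imread("pics/top15.png")
cv2.imwrite("pics/c19.png",np.hstack([cv2.resize(a[205:285,235:315],(400,400),interpolation=2),cv2.resize(b[170:250,310:390],(400,400),interpolation=2)]))
S=load("cal_side15.npz");T=load("cal_top15.npz");cen={}
for c,n,(x0,y0,x1,y1) in((S,"s",(270,215,296,245)),(T,"t",(335,200,356,225))):
    hsv=cv2.cvtColor(c["frame"],cv2.COLOR_RGB2HSV)[y0:y1,x0:x1]
    m=((hsv[...,1]>110)&(hsv[...,0]<20)&(hsv[...,2]>40)).astype(np.uint8)
    k,l,st,ce=cv2.connectedComponentsWithStats(m)
    if k>1: i=1+np.argmax(st[1:,4]);cen[n]=ce[i]+[x0,y0];print(n,st[i],cen[n])
if len(cen)==2: print(tri([(S,*cen["s"]),(T,*cen["t"])]))
E
```

```text
26.6 [ 0.3346 -0.349   0.3495] y [-0.1106  0.9939 -0.0014] x [-9.939e-01 -1.106e-01 -5.000e-04] F [0.54 0.3  0.43] M [ 0.04 -0.05  0.02] 0.08511091476739994
s [  9   8  12  16 127] [283.67716535 230.30708661]
t [ 7  9 12 10 99] [347.23232323 213.22222222]
(array([ 0.4749543 , -0.33445319,  0.23742419]), [np.float64(0.0010210820788008814), np.float64(0.0010210820788009295)])
```

View pics/c19.png

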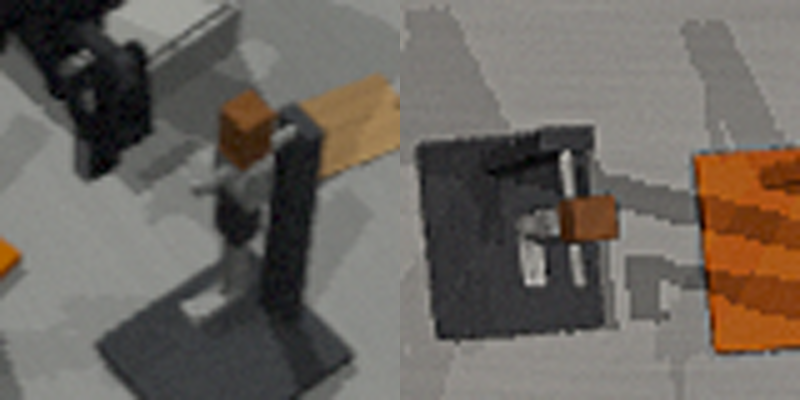

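View pics/side15.png

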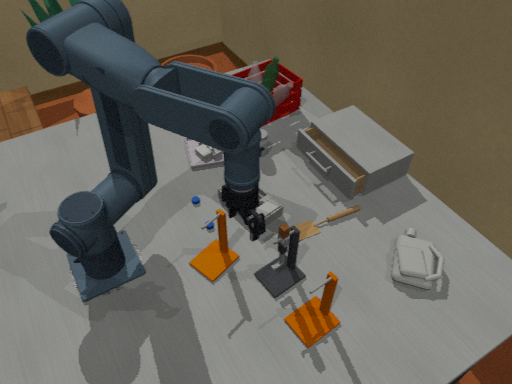

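View pics/top15.png

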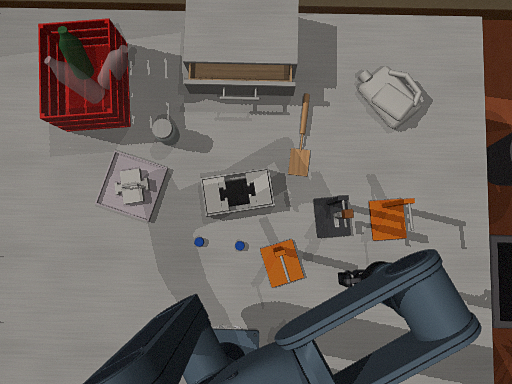

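The hook hangs at its original spot (handle triangulates to z=0.237, within about 1 mm of the start). The slab sits at top-view (132,187), and the tray centre is at (133,186). The neighbours fill both ends of the hatch, and the caps, jar and spatula are in place. Handing in.

```bash
python3 -c "
from plant import r
print(r.sign_off()); print(r.sense()['time_s'])"
```

```text
the job is handed in; nothing more can be done
None
the job is handed in; nothing more can be done
```

I completed the job and handed it in at about 27 s of the 67 s allowed; the hand-in reports no verdict.

**What I did:**
- I took the hook off the dark stand's peg and found the slab by touch, pressing with about 11 N at most. The toe's underside turned out to be about 168 mm below the handle's centre.
- I caught the bail, lifted the slab straight out, and set it in the tray. I then unhooked it and hung the hook back on the peg by its eye.

**What the last checks showed:**
- **Slab:** it lies flat in the tray, about 1 pixel (roughly 3 mm) from the centre in the top view.
- **Hook:** the handle is back within about 1 mm of where it started, upright on the peg.
- **Neighbours, jar, spatula and caps:** all look unmoved. I judged these by eye in the final pictures and did not measure them to the millimetre.
- **Gripper:** it is open and clear of everything.

No check failed or disagreed.

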